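# Stand the chocolate egg in its cup on the display board

## Robot

A 7-joint arm with a two-finger parallel gripper is mounted at the origin on the work surface. World frame = base frame: x ahead of the robot, y to its left, z up, the work surface at z = 0. Lengths are in m, angles in rad, forces in N, time in s.
With the tool pointing down it reaches from about 0.4 to 0.875 m from the base axis. Payload 4.4 kg.
Tool frame: the origin (TCP) lies between the finger pads; the fingertips stand 25 mm ahead of it and the grasp point (between the pads) lies 6 mm ahead of it; z points along the fingers, y is the line along which they close (so a half turn about z gives the same grasp; the last joint's range is limited). The gripper opens to 85 mm and grips with 20 to 120 N. Pads are 22 mm wide; open, the fingers measure 114 mm over their backs; the gripper's body (76 mm by 85 mm) begins 54 mm behind the grasp point. The pads swing forward as they close: fully open they stand 13 mm farther back than shut.
Start: joints at [-1.269, 0.628, 0.038, 1.517, -0.027, 0.996, -0.02], TCP at [0.234, 0.607, 0.256] pointing down, gripper open.
Joint ranges: [-3.06, 3.06], [-0.37, 2.12], [-1.25, 1.32], [0.18, 2.47], [-1.1, 4.24], [0.23, 1.98], [-2.94, 2.94]. Speed limits (rad/s): [2.57, 2.57, 3.14, 3.14, 3.14, 3.14, 3.14].

## Interface

Orientations are given as a unit quaternion [x, y, z, w].
In Python, from workcell import readout, vision, order gives the robot as it stands. The module is installed in compiled form; this text tells all that it offers.
- The arm moves only by the tool move_arm, never from a script. Its argument "moves" is a list of rows, each an object of numbers: "jaw": the closure, from -1 (fully open) to 1 (shut); "x", "y", "z": the shift along the tool's x, y, z scaled (see below); "ax", "ay", "az": the turn, a rotation vector about the tool's x, y, z scaled (see below). A call has 1 to 12 rows; each row shifts and turns the commanded pose from where the row before left it, along the tool's axes as they then stand; what a row does not reach is not made up. The controller multiplies each number of a shift by 0.3 m and each number of a turn by pi rad. A row lasts 1/12 s, in which the tool goes at most 41.7 mm and 7.16 degrees, less where a joint would pass 70% of its speed; a pose out of reach is approached as far as the arm can. A call with a number of a shift or a turn outside -1 to 1 is refused whole. A call with a gripper value outside its range is refused whole. The fingers move at their own pace and stop on an object; "grip_force" is the grip in N (left out, the last holds). Time passes only in rows, so rows that do not move let the fingers close. It gives the time, the measured TCP pose, the force, the opening and the grip force at its end, in the units of the state.
- readout.read_state(): the state, without advancing time (a new reading comes with each control period).
- vision.snapshot(name): name is "side" or "top" or "wrist"; returns a dict with "image" (384x512x3 uint8, blue, green, red), "K" (3x3 intrinsics, pixels), "k1" (the pictures are not rectified: a ray, as slopes to the right and down, at radius r is drawn at 1 + k1 r^2 times it, then the intrinsics apply), "rvec" (rotation vector, rad) and "tvec" (3), from world to camera coordinates, as OpenCV has them. Camera axes: x right, y down, z forward; pixel columns grow to the right and rows downward; lengths in m; the calibration is good to about 2 mm. A picture is of the moment at which its call begins. There is no depth.
- order.close_job(): hands the job in; it is judged then, once.
The state is a dict: "clock": time; "joint_pos": joint angles; "dq": joint speeds; "joint_torque": joint torques, N m; "position": TCP position; "eef_rot": TCP orientation; "force": force on the tool from outside, world axes, zero at the start; "wrist_torque": the same for the moment, N m; "gripper_width": finger opening in m; "gripper_force": force on a finger pad.
Only numpy, scipy, OpenCV 4.12 (cv2) and the standard library are available. Lean on these libraries where they do the work, as an engineer would, in place of code of your own. Each camera call takes 0.05 s, during which the arm holds its last target. There are 200 camera calls.

## Task

Set the larger of the two white egg cups upright in the middle of the round wooden board. Then take the chocolate egg out of its wooden packing stand and stand it upright in that cup, blunt end down as it is now, fully seated; lower it in gently, do not let it drop. Leave the small cup, the biscuit jar and the price-card holder where they are.

Things in the scene. Friction and masses are not known exactly. Their poses are not given: they have to be found in the camera images.
- board: Fixed round wooden display board lying flat on the counter, 140 mm diameter, 20 mm thick; origin at the centre of its underside (on the counter), z up, so its flat top is 20 mm above the origin.
- large_cup: Larger of two loose white ceramic egg cups, 0.2 to 0.31 kg, round about z (up), 62 mm tall: foot 54 mm diameter, stem 24 mm diameter, bowl with an upright outer wall 60 mm in diameter from 44 mm above the underside up to the rim at 62 mm (grip it there from above). Mouth 50 mm wide, wall 5 mm, inside 27 mm deep. Origin at the centre of the foot's underside.
- large_cup_rim (a point): Centre of the large cup's mouth, level with its rim. The egg fully seated here has its lower tip about 15 mm below the rim (47 mm above the underside of the cup's foot) and its widest part 24 mm above the rim; the round mouth centres it.
- small_cup: The smaller egg cup, same shape and white ceramic, loose: 41 mm tall, 40 mm outer diameter. Leave it alone. Origin at the centre of the underside of the foot, z up.
- stand: Fixed light-wood packing stand: a square foot 90 x 90 mm, 12 mm thick, with a round collar on it, 64 mm outer and 50 mm inner diameter, collar rim 34 mm above the counter. At the start the egg stands in the collar, its tip 17 mm below the collar rim. Origin at the centre of its underside, z up.
- egg: Loose dark chocolate egg, 0.1 to 0.21 kg, round about z, 86 mm tall, 60 mm in diameter, standing blunt end down. Origin at the tip of the blunt lower end; z points to the pointed upper end. Lower part: half an ellipsoid 35 mm high; then an upright band 35 to 43 mm above the tip (grip it there); above it half an ellipsoid 43 mm high.
- egg_waist (a point): Centre of the egg at the middle of its widest band, 39 mm above its lower tip.
- jar: Glass biscuit jar with a cork lid, 94 mm diameter, 140 mm tall, loose bystander. Origin at the centre of its underside.
- card_holder: Wooden block 30 x 100 x 26 mm with an upright blank price card, 98 mm tall in all, loose bystander. Origin at the centre of its underside; its length runs along its own y.
Not all that is in view belongs to the job. Leave any blue or purple look-alike of the large_cup alone.

How it is judged:
By the outcome, as a careful person would: the job done as asked, in the order asked, and still so for the second after the job is handed in, with the robot touching nothing.
It also fails if it takes over 58 s, if anything falls off the work surface, if the arm or the gripper's body presses on something with over 40 N, if the wrist force passes 120 N, or if a joint passes its speed limit or range.

## Working session

There is one attempt and no reset: what is moved stays moved. The work goes in short steps, Python scripts to look and compute and a tool call to move; the robot and the scene stay as the last step left them, time stands still between calls to the robot, and variables do not carry over. Pictures are saved under pics/ and viewed, at most 12 in all, crops included, and the job is handed in when it is done.

Besides the shell and the picture viewer there is one more tool, called after "Emit:" as name(argument=value, ...) on one line, values as JSON. move_arm: Moves the arm, as the interface text tells. Its arguments: {"type":"object","properties":{"moves":{"type":"array"},"grip_force":{"type":"number"}},"required":["moves"]}

```bash
mkdir -p pics; cat > h.py <<'E'
import numpy as np,cv2
from workcell import readout,vision,order
def snap(n,f=None):
    s=vision.snapshot(n)
    if f: cv2.imwrite('pics/'+f,s['image'])
    return s
def ray(s,u,v):
    K=np.array(s['K']);k=float(s['k1'])
    p=cv2.undistortPoints(np.array([[[u,v]]],float),K,np.array([k,0,0,0.]))[0,0]
    R=cv2.Rodrigues(np.array(s['rvec'],float))[0];t=np.array(s['tvec'],float).ravel()
    return -R.T@t, R.T@np.array([p[0],p[1],1])
def onz(s,u,v,z):
    c,d=ray(s,u,v); return c+d*(z-c[2])/d[2]
def proj(s,P):
    return cv2.projectPoints(np.array(P,float).reshape(-1,3),np.array(s['rvec'],float),np.array(s['tvec'],float),np.array(s['K']),np.array([float(s['k1']),0,0,0.]))[0].reshape(-1,2)
E
python3 - <<'E'
from h import *
a=snap('top','top.png');b=snap('side','side.png')
cv2.imwrite('pics/ts.png',np.hstack([a['image'],b['image']])[:, :])
for s in(a,b): print(ray(s,256,192),s['K'][0][0],s['k1'])
print(readout.read_state())
E
```

```text
(array([0.32056822, 0.01291156, 1.11892391]), array([ 0.22047014, -0.01929345, -0.97522949])) 353.08521406051085 -0.037704086474547545
(array([-0.0937626 , -0.94010516,  1.15853332]), array([ 0.39826625,  0.59657172, -0.69707363])) 459.75133013188037 -0.16579469968787539
{'clock': 0.1, 'joint_pos': array([-1.26878889,  0.62926366,  0.03840791,  1.51823603, -0.02698061,
        0.99629208, -0.01998558]), 'dq': array([ 8.28455637e-04, -2.17646636e-03,  5.50859926e-05, -2.14632534e-03,
        1.15803880e-03, -5.46868595e-04, -4.64203560e-04]), 'joint_torque': array([ 1.92116386e-03, -5.64529681e+01,  1.22992136e+00, -1.93970168e+01,
        1.12178485e-02,  5.40083609e-03, -1.81923178e-05]), 'position': array([0.23349683, 0.60607799, 0.25548406]), 'eef_rot': array([ 1.82841499e-01,  9.83142044e-01, -8.27966345e-04, -1.48254794e-04]), 'force': array([0.73711227, 0.6518322 , 0.28539934]), 'wrist_torque': array([-0.0054868 , -0.01727905, -0.0240989 ]), 'gripper_force': 0.0, 'gripper_width': 0.08551785294061101}
```

View pics/top.png

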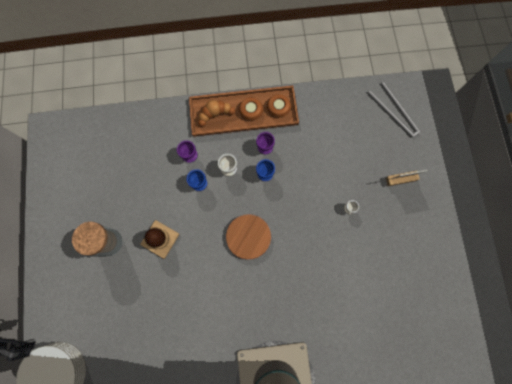

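View pics/side.png

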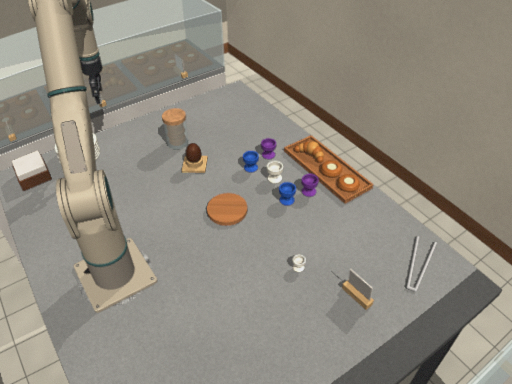

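Candidates for the large cup, in top-view pixels:
- White at (228,164): it looks about 20 px wide, so it should be the large cup.
- White at (352,207): about 13 px wide, so it should be the small cup.
- Blue at (198,180) and (265,170), purple at (187,151) and (265,143): look-alikes, to be left alone.

I'll confirm this in an enlarged crop while measuring.

```bash
cat > meas.py <<'E'
from h import *
def blob(s,m,near,mn=15):
    n,l,st,c=cv2.connectedComponentsWithStats(m.astype(np.uint8),connectivity=8)
    best=min((i for i in range(1,n) if st[i,4]>=mn),key=lambda i:np.hypot(*(c[i]-near)))
    return l==best,st[best],c[best]
def ell(m):
    c=max(cv2.findContours(m.astype(np.uint8),0,1)[0],key=cv2.contourArea)
    return cv2.fitEllipse(cv2.convexHull(c)) , c
E
python3 - <<'E'
from meas import *
a=snap('top');b=snap('side')
def hsv(s): return cv2.split(cv2.cvtColor(s['image'],cv2.COLOR_BGR2HSV).astype(int)) if 0 else [x.astype(int) for x in cv2.split(cv2.cvtColor(s['image'],cv2.COLOR_BGR2HSV))]
ha,hb=hsv(a),hsv(b)
W=lambda h:(h[1]<50)&(h[2]>130)
for nm,pa,pb,z in(('large',(228,164),(275,171),.062),('small',(352,207),(299,262),.041)):
    for n,s,h,p in(('top',a,ha,pa),('side',b,hb,pb)):
        m,st,c=blob(s,W(h),p); e,_=ell(m); print(nm,n,st,c,e,onz(s,*e[0],z),onz(s,*c,z))
for nm,f,pa,pb,z in(('board',lambda h:(h[0]<18)&(h[1]>110)&(h[2]>50),(248,237),(227,209),.02),('egg',lambda h:(h[2]<60)&(h[1]>60),(154,238),(193,153),.056)):
    for n,s,h,p in(('top',a,ha,pa),('side',b,hb,pb)):
        m,st,c=blob(s,f(h),p); e,_=ell(m); print(nm,n,st,e,onz(s,*e[0],z),onz(s,*c,z))
for nm,p in(('blue',(198,180)),('blue2',(265,170)),('pur',(187,151)),('pur2',(265,143))):
    m,st,c=blob(a,(ha[0]>105)&(ha[0]<165)&(ha[1]>120),p,40); print(nm,st,onz(a,*c,.05))
print('jar',onz(a,90,237,.14),'stand',onz(a,160,239,.012))
A=cv2.resize(a['image'][130:260,130:270],None,fx=3.5,fy=3.5,interpolation=cv2.INTER_CUBIC)
B=cv2.resize(b['image'][125:225,170:325],None,fx=2,fy=2,interpolation=cv2.INTER_CUBIC)
C=cv2.resize(b['image'][240:290,275:325],None,fx=4,fy=4)
cv=np.zeros((455,800,3),np.uint8);cv[:A.shape[0],:A.shape[1]]=A;cv[:200,490:800]=B;cv[210:410,490:690]=C
cv2.imwrite('pics/crop1.png',cv)
E
```

```text
large top [218 153  20  23 287] [227.25087108 163.98954704] ((227.82728576660156, 163.6929473876953), (19.682537078857422, 23.38273048400879), 161.93487548828125) [0.66006399 0.06890627 0.062     ] [0.65931429 0.07079293 0.062     ]
large side [     0      0    512    384 145394] [278.05722382 197.90410196] ((280.862548828125, 223.4940185546875), (555.0216674804688, 641.826171875), 50.417728424072266) [ 0.5163016  -0.16654326  0.062     ] [ 0.57759094 -0.06802308  0.062     ]
small top [347 200  13  14  92] [351.73913043 206.31521739] ((352.53472900390625, 206.16329956054688), (12.475716590881348, 13.851702690124512), 156.3206024169922) [ 0.4839728  -0.30122154  0.041     ] [ 0.48379436 -0.2986696   0.041     ]
small side [     0      0    512    384 145394] [278.05722382 197.90410196] ((280.862548828125, 223.4940185546875), (555.0216674804688, 641.826171875), 50.417728424072266) [ 0.5279851  -0.15172857  0.041     ] [ 0.59044821 -0.0513216   0.041     ]
board top [ 226  215   45   44 1551] ((247.88919067382812, 236.54136657714844), (44.04481506347656, 44.335975646972656), 72.9609909
[... 323 characters left out ...]
19288635253906, 237.3591766357422), (18.372163772583008, 20.04779052734375), 99.10049438476562) [0.45787441 0.31301884 0.056     ] [0.45649275 0.31217236 0.056     ]
egg side [186 153  15   9  33] ((192.98507690429688, 154.207763671875), (14.10863971710205, 14.16348934173584), 137.0054473876953) [0.45640766 0.30958979 0.056     ] [0.4417885  0.29041446 0.056     ]
blue [187 170  20  21 325] [0.62318151 0.17199495 0.05      ]
blue2 [256 160  19  21 310] [ 0.63061821 -0.04475856  0.05      ]
pur [177 141  20  21 289] [0.72152027 0.19553097 0.05      ]
pur2 [257 133  17  21 282] [ 0.72046299 -0.05549732  0.05      ]
jar [0.46868725 0.46898579 0.14      ] stand [0.45631139 0.30752617 0.012     ]
```

View pics/crop1.png

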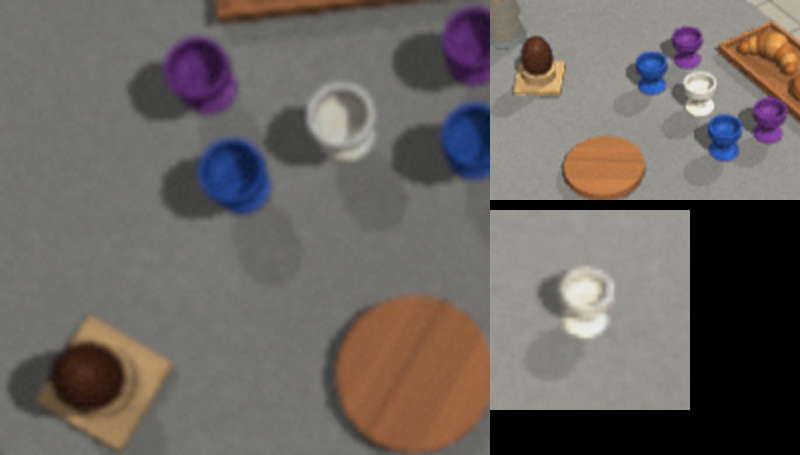

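The large cup is the upright white one at top-view pixel (227,163). Its rim is about 60 mm wide, against about 40 mm for the white cup at (352,207), and the look-alikes are blue or purple. I'll align the tool first, then go above it.

Emit:
move_arm(moves=[{"jaw": -1, "az": 0.0383}, {"jaw": -1, "az": 0.0383}, {"jaw": -1, "az": 0.0383}, {"jaw": -1, "az": 0.0383}, {"jaw": -1, "az": 0.0383}, {"jaw": -1, "az": 0.0383}, {"jaw": -1, "az": 0.0383}, {"jaw": -1, "az": 0.0383}, {"jaw": -1, "az": 0.0383}, {"jaw": -1, "az": 0.0383}], grip_force=40)

```text
schema error: expected keys jaw, x, y, z, ax, ay, az
```

Emit:
move_arm(moves=[{"jaw": -1, "x": -0.0993, "y": 0.0794}, {"jaw": -1, "x": -0.0993, "y": 0.0794}, {"jaw": -1, "x": -0.0993, "y": 0.0794}, {"jaw": -1, "x": -0.0993, "y": 0.0794}, {"jaw": -1, "x": -0.0993, "y": 0.0794}, {"jaw": -1, "x": -0.0993, "y": 0.0794}, {"jaw": -1, "x": -0.0993, "y": 0.0794}, {"jaw": -1, "x": -0.0993, "y": 0.0794}, {"jaw": -1, "x": -0.0993, "y": 0.0794}, {"jaw": -1, "x": -0.0993, "y": 0.0794}, {"jaw": -1, "x": -0.0993, "y": 0.0794}, {"jaw": -1, "x": -0.0993, "y": 0.0794}])

```text
schema error: expected keys jaw, x, y, z, ax, ay, az
```

Emit:
move_arm(moves=[{"jaw": -1, "x": -0.0993, "y": 0.0794}, {"jaw": -1, "x": -0.0993, "y": 0.0794}, {"jaw": -1, "x": -0.0993, "y": 0.0794}, {"jaw": -1, "x": -0.0993, "y": 0.0794}, {"jaw": -1, "x": -0.0993, "y": 0.0794}, {"jaw": -1, "x": -0.0993, "y": 0.0794}, {"jaw": -1}, {"jaw": -1}, {"jaw": -1}])

```text
schema error: expected keys jaw, x, y, z, ax, ay, az
```

```bash
python3 - <<'E'
from h import *
s=snap('wrist','w1.png');st=readout.read_state()
print(st['clock'],st['position'],st['eef_rot'],ray(s,256,192),s['K'][0][0],proj(s,[[.662,.07,.062]]))
print(st['joint_pos'])
E
```

```text
0.25 [0.23357976 0.60629394 0.25583094] [ 1.82870730e-01  9.83136851e-01 -4.66645320e-04 -1.04256989e-04] (array([0.17263806, 0.63027058, 0.37396494]), array([ 0.24134156, -0.08888882, -0.96637388])) 304.37335372961905 [[ 59.39047094 505.08336416]]
[-1.26880321  0.62891885  0.03847049  1.51785401 -0.02703598  0.99629278
 -0.0199872 ]
```

View pics/w1.png

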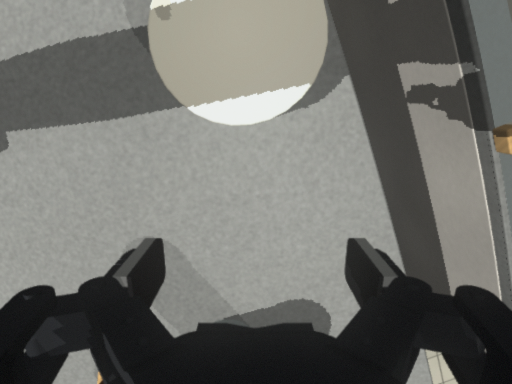

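Nothing moved: every row needs all the keys. The wrist view shows only an unrelated white disc at (240,50) and the fingers at the bottom. I'm resending the moves with all keys.

Emit:
move_arm(moves=[{"jaw": -1, "x": 0, "y": 0, "z": 0, "ax": 0, "ay": 0, "az": 0.0383}, {"jaw": -1, "x": 0, "y": 0, "z": 0, "ax": 0, "ay": 0, "az": 0.0383}, {"jaw": -1, "x": 0, "y": 0, "z": 0, "ax": 0, "ay": 0, "az": 0.0383}, {"jaw": -1, "x": 0, "y": 0, "z": 0, "ax": 0, "ay": 0, "az": 0.0383}, {"jaw": -1, "x": 0, "y": 0, "z": 0, "ax": 0, "ay": 0, "az": 0.0383}, {"jaw": -1, "x": 0, "y": 0, "z": 0, "ax": 0, "ay": 0, "az": 0.0383}, {"jaw": -1, "x": 0, "y": 0, "z": 0, "ax": 0, "ay": 0, "az": 0.0383}, {"jaw": -1, "x": 0, "y": 0, "z": 0, "ax": 0, "ay": 0, "az": 0.0383}, {"jaw": -1, "x": 0, "y": 0, "z": 0, "ax": 0, "ay": 0, "az": 0.0383}, {"jaw": -1, "x": 0, "y": 0, "z": 0, "ax": 0, "ay": 0, "az": 0.0383}], grip_force=40)

```text
clock: 1.08
position: [0.2336, 0.6065, 0.2562]
eef_rot: [0.709, 0.705, -0.0, -0.0]
force: [1.4, -0.3, 0.1]
gripper_width: 0.0853
gripper_force: 0.0
```

Emit:
move_arm(moves=[{"jaw": -1, "x": -0.0993, "y": 0.0794, "z": 0, "ax": 0, "ay": 0, "az": 0}, {"jaw": -1, "x": -0.0993, "y": 0.0794, "z": 0, "ax": 0, "ay": 0, "az": 0}, {"jaw": -1, "x": -0.0993, "y": 0.0794, "z": 0, "ax": 0, "ay": 0, "az": 0}, {"jaw": -1, "x": -0.0993, "y": 0.0794, "z": 0, "ax": 0, "ay": 0, "az": 0}, {"jaw": -1, "x": -0.0993, "y": 0.0794, "z": 0, "ax": 0, "ay": 0, "az": 0}, {"jaw": -1, "x": -0.0993, "y": 0.0794, "z": 0, "ax": 0, "ay": 0, "az": 0}, {"jaw": -1, "x": -0.0993, "y": 0.0794, "z": 0, "ax": 0, "ay": 0, "az": 0}, {"jaw": -1, "x": -0.0993, "y": 0.0794, "z": 0, "ax": 0, "ay": 0, "az": 0}, {"jaw": -1, "x": -0.0993, "y": 0.0794, "z": 0, "ax": 0, "ay": 0, "az": 0}])

```text
clock: 1.83
position: [0.4488, 0.3369, 0.2564]
eef_rot: [0.707, 0.707, 0.0, -0.0]
force: [0.3, -0.6, -0.8]
gripper_width: 0.085
gripper_force: 0.0
```

```bash
python3 - <<'E'
from h import *
st=readout.read_state()
print(st['clock'],st['position'],st['eef_rot'],st['joint_pos'])
E
```

```text
1.8333 [0.44881655 0.3368876  0.25642235] [ 7.07096928e-01  7.07116619e-01  1.10799705e-04 -9.25182217e-05] [-0.93863435  0.52375803  0.37260773  1.77698518 -0.23779324  0.88491556
 -0.45995274]
```

Emit:
move_arm(moves=[{"jaw": -1, "x": -0.0989, "y": 0.0789, "z": 0, "ax": 0, "ay": 0, "az": 0}, {"jaw": -1, "x": -0.0989, "y": 0.0789, "z": 0, "ax": 0, "ay": 0, "az": 0}, {"jaw": -1, "x": -0.0989, "y": 0.0789, "z": 0, "ax": 0, "ay": 0, "az": 0}, {"jaw": -1, "x": -0.0989, "y": 0.0789, "z": 0, "ax": 0, "ay": 0, "az": 0}, {"jaw": -1, "x": -0.0989, "y": 0.0789, "z": 0, "ax": 0, "ay": 0, "az": 0}, {"jaw": -1, "x": -0.0989, "y": 0.0789, "z": 0, "ax": 0, "ay": 0, "az": 0}, {"jaw": -1, "x": -0.0989, "y": 0.0789, "z": 0, "ax": 0, "ay": 0, "az": 0}, {"jaw": -1, "x": -0.0989, "y": 0.0789, "z": 0, "ax": 0, "ay": 0, "az": 0}, {"jaw": -1, "x": -0.0989, "y": 0.0789, "z": 0, "ax": 0, "ay": 0, "az": 0}, {"jaw": -1, "x": 0, "y": 0, "z": 0, "ax": 0, "ay": 0, "az": 0}, {"jaw": -1, "x": 0, "y": 0, "z": 0, "ax": 0, "ay": 0, "az": 0}, {"jaw": -1, "x": 0, "y": 0, "z": 0, "ax": 0, "ay": 0, "az": 0}])

```text
clock: 2.83
position: [0.6605, 0.0719, 0.2558]
eef_rot: [0.707, 0.707, -0.0, -0.001]
force: [-0.0, 0.5, -0.3]
gripper_width: 0.0855
gripper_force: 0.0
```

```bash
python3 - <<'E'
from meas import *
s=snap('wrist','w2.png');st=readout.read_state()
print(st['position'],proj(s,[[.662,.07,.062]]))
h=cv2.cvtColor(s['image'],cv2.COLOR_BGR2HSV).astype(int)
m,b,c=blob(s,(h[...,1]<50)&(h[...,2]>140),proj(s,[[.662,.07,.062]])[0],300)
e,_=ell(m);print(b,c,e,onz(s,*e[0],.062))
E
```

```text
[0.66024232 0.07300765 0.25592026] [[256.0822919  178.24502991]]
[    0     0   512   337 94975] [231.02172151 139.58770203] ((247.85092163085938, 150.40626525878906), (380.1380615234375, 835.6351928710938), 89.30253601074219) [0.65354311 0.09916926 0.062     ]
```

View pics/w2.png

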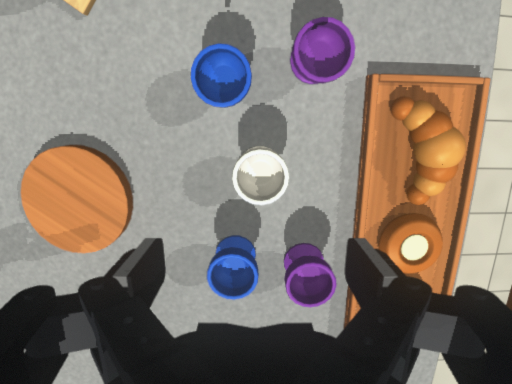

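The large white cup's rim is centred at (261,176), about 55 px wide, with blue cups at (221,75) and (233,268), purple at (323,52) and (308,276), and the board at (76,198). Measuring the rim and board more tightly.

```bash
python3 - <<'E'
from meas import *
s=snap('wrist')
h=cv2.cvtColor(s['image'],cv2.COLOR_BGR2HSV).astype(int)
hh=h[140:212,225:297]
for v in (165,185,200):
    m=np.zeros(h.shape[:2],bool);m[140:212,225:297]=(hh[...,2]>v)&(hh[...,1]<60)
    m,b,c=blob(s,m,(261,160),50); e,_=ell(m);print(v,b,e,onz(s,*e[0],.062))
m,b,c=blob(s,(h[...,0]<18)&(h[...,1]>100)&(h[...,2]>120),(76,198),500);e,_=ell(m);print(b,e,onz(s,*e[0],.02))
for k in range(3):print(readout.read_state()['position'])
E
```

```text
165 [ 232  140   65   72 2806] ((281.9638977050781, 176.506591796875), (72.27716064453125, 102.1052017211914), 79.69548797607422) [0.68884401 0.07307275 0.062     ]
185 [ 233  151   57   56 1492] ((260.8048400878906, 178.2133331298828), (55.55083465576172, 56.99189758300781), 95.36516571044922) [0.66669086 0.07120461 0.062     ]
200 [ 233  151   56   55 1398] ((260.5859069824219, 178.0496368408203), (55.0478401184082, 56.50261688232422), 88.1142807006836) [0.66646022 0.07137964 0.062     ]
[  21  147  108  107 8860] ((74.25804901123047, 199.8245391845703), (97.8624038696289, 115.14239501953125), 133.96646118164062) [0.4360629  0.03478978 0.02      ]
[0.66019801 0.07343411 0.25606   ]
[0.66019801 0.07343411 0.25606   ]
[0.66019801 0.07343411 0.25606   ]
```

Emit:
move_arm(moves=[{"jaw": -1, "x": -0.007, "y": 0.02, "z": 0.05, "ax": 0, "ay": 0, "az": 0}, {"jaw": -1, "x": 0, "y": 0, "z": 0.1, "ax": 0, "ay": 0, "az": 0}, {"jaw": -1, "x": 0, "y": 0, "z": 0.1, "ax": 0, "ay": 0, "az": 0}, {"jaw": -1, "x": 0, "y": 0, "z": 0.1, "ax": 0, "ay": 0, "az": 0}, {"jaw": -1, "x": 0, "y": 0, "z": 0.1, "ax": 0, "ay": 0, "az": 0}, {"jaw": -1, "x": 0, "y": 0, "z": 0.1, "ax": 0, "ay": 0, "az": 0}, {"jaw": -1, "x": 0, "y": 0, "z": 0.06, "ax": 0, "ay": 0, "az": 0}, {"jaw": -1, "x": 0, "y": 0, "z": 0.043, "ax": 0, "ay": 0, "az": 0}, {"jaw": -1, "x": 0, "y": 0, "z": 0, "ax": 0, "ay": 0, "az": 0}, {"jaw": -1, "x": 0, "y": 0, "z": 0, "ax": 0, "ay": 0, "az": 0}])

```text
clock: 3.77
position: [0.6668, 0.0696, 0.0599]
eef_rot: [0.707, 0.707, -0.0, -0.0]
force: [1.4, 0.7, 0.7]
gripper_width: 0.0853
gripper_force: 0.0
```

```bash
python3 - <<'E'
from h import *
st=readout.read_state();print(st['position'],st['force'])
s=snap('wrist','w3.png')
E
```

```text
[0.66679291 0.06964751 0.05988783] [1.37232296 0.74704934 0.66955627]
```

View pics/w3.png

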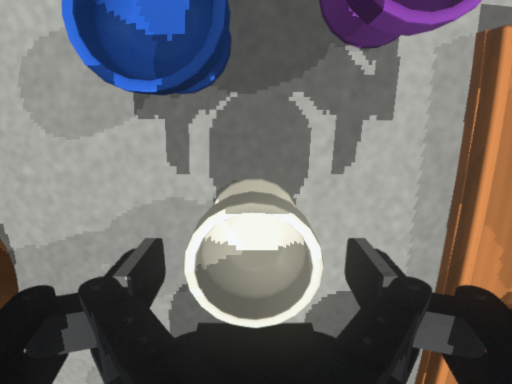

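The cup mouth, centred at (254,259), sits midway between the pads at (163,265) and (348,265). Closing.

Emit:
move_arm(moves=[{"jaw": 1, "x": 0, "y": 0, "z": 0, "ax": 0, "ay": 0, "az": 0}, {"jaw": 1, "x": 0, "y": 0, "z": 0, "ax": 0, "ay": 0, "az": 0}, {"jaw": 1, "x": 0, "y": 0, "z": 0, "ax": 0, "ay": 0, "az": 0}, {"jaw": 1, "x": 0, "y": 0, "z": 0, "ax": 0, "ay": 0, "az": 0}, {"jaw": 1, "x": 0, "y": 0, "z": 0, "ax": 0, "ay": 0, "az": 0}, {"jaw": 1, "x": 0, "y": 0, "z": 0, "ax": 0, "ay": 0, "az": 0}, {"jaw": 1, "x": 0, "y": 0, "z": 0, "ax": 0, "ay": 0, "az": 0}, {"jaw": 1, "x": 0, "y": 0, "z": 0, "ax": 0, "ay": 0, "az": 0}], grip_force=50)

```text
clock: 4.48
position: [0.6678, 0.0693, 0.0626]
eef_rot: [0.707, 0.707, 0.001, 0.001]
force: [-1.4, -0.5, 5.8]
gripper_width: 0.059
gripper_force: 53.1
```

Emit:
move_arm(moves=[{"jaw": 1, "x": 0, "y": 0, "z": 0, "ax": 0, "ay": 0, "az": 0}, {"jaw": 1, "x": 0, "y": 0, "z": 0, "ax": 0, "ay": 0, "az": 0}])

```text
clock: 4.65
position: [0.6679, 0.0693, 0.0626]
eef_rot: [0.707, 0.707, 0.001, 0.001]
force: [-1.7, 0.0, 5.5]
gripper_width: 0.0591
gripper_force: 53.1
```

```bash
python3 - <<'E'
from h import *
s=snap('wrist','w4.png');st=readout.read_state();print(st['position'],st['gripper_width'],st['gripper_force'])
E
```

```text
[0.66787041 0.06934765 0.06260678] 0.059181268505452224 53.12415263353614
```

Emit:
move_arm(moves=[{"jaw": 1, "x": 0, "y": 0, "z": -0.03, "ax": 0, "ay": 0, "az": 0}, {"jaw": 1, "x": 0, "y": 0, "z": -0.08, "ax": 0, "ay": 0, "az": 0}, {"jaw": 1, "x": 0, "y": 0, "z": -0.08, "ax": 0, "ay": 0, "az": 0}, {"jaw": 1, "x": 0, "y": 0, "z": -0.05, "ax": 0, "ay": 0, "az": 0}, {"jaw": 1, "x": -0.015, "y": -0.05, "z": 0, "ax": 0, "ay": 0, "az": 0}, {"jaw": 1, "x": -0.02, "y": -0.12, "z": 0, "ax": 0, "ay": 0, "az": 0}, {"jaw": 1, "x": -0.02, "y": -0.12, "z": 0, "ax": 0, "ay": 0, "az": 0}, {"jaw": 1, "x": -0.02, "y": -0.12, "z": 0, "ax": 0, "ay": 0, "az": 0}, {"jaw": 1, "x": -0.02, "y": -0.12, "z": 0, "ax": 0, "ay": 0, "az": 0}, {"jaw": 1, "x": -0.02, "y": -0.12, "z": 0, "ax": 0, "ay": 0, "az": 0}, {"jaw": 1, "x": -0.005, "y": -0.1, "z": 0, "ax": 0, "ay": 0, "az": 0}, {"jaw": 1, "x": 0, "y": -0.036, "z": 0, "ax": 0, "ay": 0, "az": 0}])

```text
clock: 5.7
position: [0.4251, 0.0326, 0.1331]
eef_rot: [0.708, 0.707, -0.002, -0.002]
force: [-1.7, 0.3, -2.8]
gripper_width: 0.0592
gripper_force: 54.8
```

Emit:
move_arm(moves=[{"jaw": 1, "x": 0, "y": 0, "z": 0, "ax": 0, "ay": 0, "az": 0}, {"jaw": 1, "x": 0, "y": 0, "z": 0, "ax": 0, "ay": 0, "az": 0}])

```text
clock: 5.87
position: [0.4321, 0.0334, 0.1333]
eef_rot: [0.707, 0.707, 0.001, 0.001]
force: [0.2, -0.3, -2.9]
gripper_width: 0.0588
gripper_force: 54.8
```

```bash
python3 - <<'E'
from meas import *
st=readout.read_state();print(st['position'],st['eef_rot'],st['gripper_width'])
s=snap('wrist');a=snap('top');b=snap('side')
h=cv2.cvtColor(s['image'],cv2.COLOR_BGR2HSV).astype(int)
# board rim points on wrist view: brown mask boundary
m,bb,c=blob(s,(h[...,0]<18)&(h[...,1]>100)&(h[...,2]>50),(256,200),500);print(bb)
p=st['position']
print(proj(s,[[.431,.033,.02],[p[0],p[1],p[2]]]))
I=s['image'];
z=lambda I,u,v,w,f:cv2.resize(I[v:v+w,u:u+w],None,fx=f,fy=f,interpolation=cv2.INTER_CUBIC)
C=np.hstack([cv2.resize(I,None,fx=.78,fy=.78)[:299],np.zeros((299,1,3),np.uint8),z(b['image'],185,150,75,4)[:299]])
cv2.imwrite('pics/w5.png',C);print(C.shape)
cv2.imwrite('pics/w5raw.png',I)
E
```

```text
[0.43206688 0.03335587 0.13329278] [0.70722228 0.70699009 0.00106211 0.0007294 ] 0.05884122283881149
[  170   110   174   123 13360]
[[252.70138593 197.84137906]
 [254.37657756 268.8654841 ]]
(299, 700, 3)
```

View pics/w5.png

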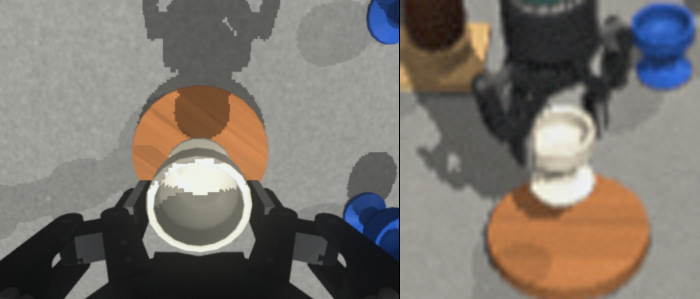

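The cup is upright in the grip, with its rim at (199,204) in the picture, and the board is below it at (200,150). Next I'll fit a 70 mm circle to the board edge in the wrist and top views, and find the cup centre.

```bash
python3 - <<'E'
from meas import *
from scipy.optimize import least_squares
s=snap('wrist')
h=cv2.cvtColor(s['image'],cv2.COLOR_BGR2HSV).astype(int)
m,bb,c=blob(s,(h[...,0]<18)&(h[...,1]>100)&(h[...,2]>50),(256,200),500)
cn=max(cv2.findContours(m.astype(np.uint8),0,1)[0],key=cv2.contourArea)[:,0]
def fit(s,P,r,z,c0,free=False):
    W=np.array([onz(s,*p,z)[:2] for p in P])
    f=lambda q:np.hypot(*(W-q[:2]).T)-(q[2] if free else r)
    o=least_squares(f,list(c0)+([r] if free else []),loss='soft_l1',f_scale=.001);return o.x,np.median(abs(f(o.x)))
# far(top) arc, rows<215, outline of hull
P=[p for p in cn if p[1]<150]  # upper arc: far edge
# keep top-most pixel per column
d={}
for x,y in cn: d[x]=min(d.get(x,999),y)
P=[(x,y) for x,y in d.items() if 174<x<340]
print('wrist board',fit(s,P,.07,.02,(.432,.034)),fit(s,P,.07,.02,(.432,.034),True))
mm=np.zeros(h.shape[:2],bool);R=(slice(190,335),slice(175,335));mm[R]=((h[...,2]>190)&(h[...,1]<60))[R]
m,bb,c=blob(s,mm,(256,250),100);e,ct=ell(m);print(bb,e)
ct=ct[:,0];hull=cv2.convexHull(ct)[:,0];lo=[p for p in hull if p[1]>225]
print('cup',fit(s,lo,.03,.1333-.0006,(.432,.033),True),onz(s,*e[0],.1327))
E
```

```text
wrist board (array([0.43368279, 0.03041445]), np.float64(0.00014604212776929415)) (array([0.43369081, 0.03058895, 0.06984757]), np.float64(0.000143844665562734))
[ 188  202  135  121 5475] ((254.78382873535156, 261.7620849609375), (121.55008697509766, 135.1888427734375), 86.79672241210938)
cup (array([0.43338808, 0.03482619, 0.02923592]), np.float64(8.746642259761968e-05)) [0.43344075 0.036781   0.1327    ]
```

Emit:
move_arm(moves=[{"jaw": 1, "x": -0.014, "y": 0, "z": 0.03, "ax": 0, "ay": 0, "az": 0}, {"jaw": 1, "x": 0, "y": 0, "z": 0.05, "ax": 0, "ay": 0, "az": 0}, {"jaw": 1, "x": 0, "y": 0, "z": 0.04, "ax": 0, "ay": 0, "az": 0}, {"jaw": 1, "x": 0, "y": 0, "z": 0.02, "ax": 0, "ay": 0, "az": 0}, {"jaw": 1, "x": 0, "y": 0, "z": 0, "ax": 0, "ay": 0, "az": 0}, {"jaw": 1, "x": 0, "y": 0, "z": 0, "ax": 0, "ay": 0, "az": 0}])

```text
clock: 6.57
position: [0.4315, 0.029, 0.0902]
eef_rot: [0.707, 0.707, -0.0, -0.0]
force: [0.4, -0.0, -1.9]
gripper_width: 0.0593
gripper_force: 54.8
```

Emit:
move_arm(moves=[{"jaw": 1, "x": 0, "y": 0, "z": 0.006, "ax": 0, "ay": 0, "az": 0}, {"jaw": 1, "x": 0, "y": 0, "z": 0.006, "ax": 0, "ay": 0, "az": 0}, {"jaw": 1, "x": 0, "y": 0, "z": 0.006, "ax": 0, "ay": 0, "az": 0}, {"jaw": 1, "x": 0, "y": 0, "z": 0, "ax": 0, "ay": 0, "az": 0}, {"jaw": 1, "x": 0, "y": 0, "z": 0, "ax": 0, "ay": 0, "az": 0}])

```text
clock: 6.98
position: [0.4312, 0.0291, 0.0851]
eef_rot: [0.707, 0.707, 0.0, 0.0]
force: [0.6, -0.2, -2.1]
gripper_width: 0.0589
gripper_force: 54.8
```

Emit:
move_arm(moves=[{"jaw": 1, "x": 0, "y": 0, "z": 0.004, "ax": 0, "ay": 0, "az": 0}, {"jaw": 1, "x": 0, "y": 0, "z": 0.004, "ax": 0, "ay": 0, "az": 0}, {"jaw": 1, "x": 0, "y": 0, "z": 0, "ax": 0, "ay": 0, "az": 0}, {"jaw": 1, "x": 0, "y": 0, "z": 0, "ax": 0, "ay": 0, "az": 0}])

```text
clock: 7.32
position: [0.4313, 0.0291, 0.0826]
eef_rot: [0.707, 0.707, 0.0, 0.0]
force: [-0.0, 0.7, -1.7]
gripper_width: 0.0591
gripper_force: 54.9
```

Emit:
move_arm(moves=[{"jaw": 1, "x": 0, "y": 0, "z": 0.003, "ax": 0, "ay": 0, "az": 0}, {"jaw": 1, "x": 0, "y": 0, "z": 0, "ax": 0, "ay": 0, "az": 0}, {"jaw": 1, "x": 0, "y": 0, "z": 0, "ax": 0, "ay": 0, "az": 0}])

```text
clock: 7.57
position: [0.4312, 0.0291, 0.0825]
eef_rot: [0.707, 0.707, 0.0, 0.0]
force: [-2.4, 0.4, 10.2]
gripper_width: 0.0595
gripper_force: 56.0
```

Emit:
move_arm(moves=[{"jaw": 1, "x": 0, "y": 0, "z": -0.002, "ax": 0, "ay": 0, "az": 0}, {"jaw": -1, "x": 0, "y": 0, "z": 0, "ax": 0, "ay": 0, "az": 0}, {"jaw": -1, "x": 0, "y": 0, "z": 0, "ax": 0, "ay": 0, "az": 0}, {"jaw": -1, "x": 0, "y": 0, "z": 0, "ax": 0, "ay": 0, "az": 0}, {"jaw": -1, "x": 0, "y": 0, "z": 0, "ax": 0, "ay": 0, "az": 0}, {"jaw": -1, "x": 0, "y": 0, "z": 0, "ax": 0, "ay": 0, "az": 0}, {"jaw": -1, "x": 0, "y": 0, "z": 0, "ax": 0, "ay": 0, "az": 0}])

```text
clock: 8.15
position: [0.4311, 0.0291, 0.0822]
eef_rot: [0.707, 0.707, -0.0, -0.0]
force: [-0.1, -0.3, -0.0]
gripper_width: 0.085
gripper_force: 0.0
```

Emit:
move_arm(moves=[{"jaw": -1, "x": 0, "y": 0, "z": -0.05, "ax": 0, "ay": 0, "az": 0}, {"jaw": -1, "x": 0, "y": 0, "z": -0.1, "ax": 0, "ay": 0, "az": 0}, {"jaw": -1, "x": 0, "y": 0, "z": -0.12, "ax": 0, "ay": 0, "az": 0}, {"jaw": -1, "x": 0, "y": 0, "z": -0.12, "ax": 0, "ay": 0, "az": 0}, {"jaw": -1, "x": 0, "y": 0, "z": -0.12, "ax": 0, "ay": 0, "az": 0}, {"jaw": -1, "x": 0, "y": 0, "z": -0.08, "ax": 0, "ay": 0, "az": 0}, {"jaw": -1, "x": 0, "y": 0, "z": 0, "ax": 0, "ay": 0, "az": 0}, {"jaw": -1, "x": 0, "y": 0, "z": 0, "ax": 0, "ay": 0, "az": 0}])

```text
clock: 8.82
position: [0.4318, 0.0294, 0.2605]
eef_rot: [0.707, 0.707, 0.002, 0.001]
force: [-1.1, -0.5, -0.7]
gripper_width: 0.0854
gripper_force: 0.0
```

```bash
cat >> meas.py <<'E'
from scipy.optimize import least_squares
def fit(s,P,r,z,c0,free=False):
    W=np.array([onz(s,*p,z)[:2] for p in P])
    f=lambda q:np.hypot(*(W-q[:2]).T)-(q[2] if free else r)
    o=least_squares(f,list(c0)+([r] if free else []),loss='soft_l1',f_scale=.001);return o.x,np.median(abs(f(o.x)))
E
python3 - <<'E'
from meas import *
st=readout.read_state();print(st['position'],st['clock'])
s=snap('wrist','w6.png')
h=cv2.cvtColor(s['image'],cv2.COLOR_BGR2HSV).astype(int)
p=proj(s,[[.433,.031,.082]])[0];print(p)
mm=np.zeros(h.shape[:2],bool);u,v=p.astype(int);R=(slice(v-55,v+55),slice(u-55,u+55));mm[R]=((h[...,2]>170)&(h[...,1]<70))[R]
m,bb,c=blob(s,mm,p,100);e,ct=ell(m);print(bb,e,onz(s,*e[0],.082))
br=(h[...,0]<18)&(h[...,1]>100)&(h[...,2]>50)
m,bb,c=blob(s,br,p,500)
cn=max(cv2.findContours(m.astype(np.uint8),0,1)[0],key=cv2.contourArea)[:,0]
hull=cv2.convexHull(cn)[:,0];P=[q for q in cn if min(np.hypot(*(hull-q).T))<3 and q[1]<p[1]+30]
print(bb,'board',fit(s,P,.07,.02,(.432,.03)))
E
```

```text
[0.43180475 0.02938327 0.26051223] 8.8167
[255.05541577 178.09437053]
[ 224  149   60   58 1572] ((253.38877868652344, 177.8677978515625), (57.849449157714844, 59.42011260986328), 87.25888061523438) [0.43133924 0.03123157 0.082     ]
[ 198  107  116  115 7537] board (array([0.43381021, 0.03067225]), np.float64(0.000841328465713817))
```

View pics/w6.png

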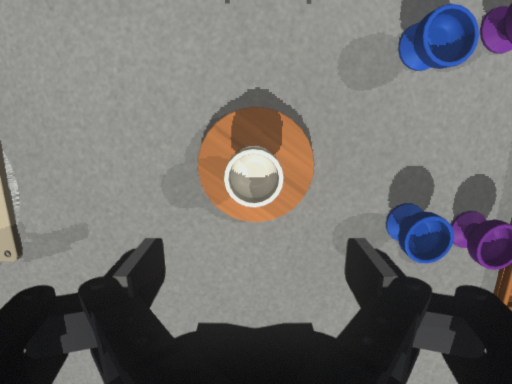

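The cup stands upright on the board: its rim at (253,178) maps to (0.4313, 0.0312), against the board centre at (0.4338, 0.0307), so it is about 2.5 mm off. Now to the egg.

Emit:
move_arm(moves=[{"jaw": -1, "x": 0.13, "y": 0.012, "z": 0, "ax": 0, "ay": 0, "az": 0}, {"jaw": -1, "x": 0.13, "y": 0.012, "z": 0, "ax": 0, "ay": 0, "az": 0}, {"jaw": -1, "x": 0.13, "y": 0.012, "z": 0, "ax": 0, "ay": 0, "az": 0}, {"jaw": -1, "x": 0.13, "y": 0.012, "z": 0, "ax": 0, "ay": 0, "az": 0}, {"jaw": -1, "x": 0.13, "y": 0.012, "z": 0, "ax": 0, "ay": 0, "az": 0}, {"jaw": -1, "x": 0.13, "y": 0.012, "z": 0, "ax": 0, "ay": 0, "az": 0}, {"jaw": -1, "x": 0.13, "y": 0.012, "z": 0, "ax": 0, "ay": 0, "az": 0}, {"jaw": -1, "x": 0.03, "y": 0, "z": 0, "ax": 0, "ay": 0, "az": 0}, {"jaw": -1, "x": 0, "y": 0, "z": 0, "ax": 0, "ay": 0, "az": 0}, {"jaw": -1, "x": 0, "y": 0, "z": 0, "ax": 0, "ay": 0, "az": 0}, {"jaw": -1, "x": 0, "y": 0, "z": 0, "ax": 0, "ay": 0, "az": 0}])

```text
clock: 9.78
position: [0.4562, 0.3088, 0.2582]
eef_rot: [0.708, 0.706, -0.002, 0.0]
force: [-0.2, -0.4, -0.3]
gripper_width: 0.0859
gripper_force: 0.0
```

```bash
python3 - <<'E'
from meas import *
st=readout.read_state();print(st['position'],st['clock'],st['joint_pos'])
s=snap('wrist','w7.png')
h=cv2.cvtColor(s['image'],cv2.COLOR_BGR2HSV).astype(int)
p=proj(s,[[.457,.311,.056]])[0];print(p)
m,bb,c=blob(s,(h[...,2]<110)&(h[...,1]>70)&(h[...,0]<20),p,200);e,ct=ell(m);print(bb,e,onz(s,*e[0],.056),onz(s,*e[0],.07))
m,bb,c=blob(s,(h[...,2]>110)&(h[...,1]>60)&(h[...,0]>8)&(h[...,0]<30),p,200);_,ct=ell(m)
hull=cv2.convexHull(ct);r=cv2.minAreaRect(hull);print('stand foot',bb,r,onz(s,*r[0],.012))
E
```

```text
[0.45615378 0.30882037 0.25821849] 9.7833 [-0.91400367  0.51231969  0.40308578  1.80014909 -0.25007029  0.88260886
 -0.39915921]
[255.54494783 172.22478615]
[ 230  140   56   64 2687] ((256.8290710449219, 171.28497314453125), (56.342166900634766, 64.18354034423828), 169.7008056640625) [0.45837583 0.31202081 0.056     ] [0.45829838 0.31477038 0.07      ]
stand foot [ 207  114  102  101 2712] ((257.1557312011719, 165.28688049316406), (74.55946350097656, 74.55946350097656), 36.15818786621094) [0.45901976 0.31076786 0.012     ]
```

View pics/w7.png

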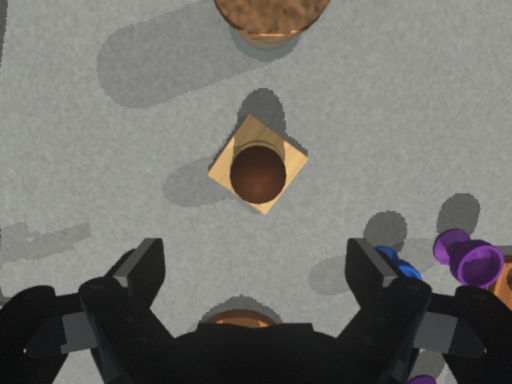

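The egg at (257,173) stands in its collar on the square foot, with the jar at (270,15) clear of the gripper. Descending so the pads meet the waist band.

Emit:
move_arm(moves=[{"jaw": -1, "x": 0.007, "y": 0.008, "z": 0.05, "ax": 0, "ay": 0, "az": 0}, {"jaw": -1, "x": 0, "y": 0, "z": 0.1, "ax": 0, "ay": 0, "az": 0}, {"jaw": -1, "x": 0, "y": 0, "z": 0.1, "ax": 0, "ay": 0, "az": 0}, {"jaw": -1, "x": 0, "y": 0, "z": 0.1, "ax": 0, "ay": 0, "az": 0}, {"jaw": -1, "x": 0, "y": 0, "z": 0.1, "ax": 0, "ay": 0, "az": 0}, {"jaw": -1, "x": 0, "y": 0, "z": 0.08, "ax": 0, "ay": 0, "az": 0}, {"jaw": -1, "x": 0, "y": 0, "z": 0.06, "ax": 0, "ay": 0, "az": 0}, {"jaw": -1, "x": 0, "y": 0, "z": 0.04, "ax": 0, "ay": 0, "az": 0}, {"jaw": -1, "x": 0, "y": 0, "z": 0, "ax": 0, "ay": 0, "az": 0}, {"jaw": -1, "x": 0, "y": 0, "z": 0, "ax": 0, "ay": 0, "az": 0}, {"jaw": -1, "x": 0, "y": 0, "z": 0, "ax": 0, "ay": 0, "az": 0}])

```text
clock: 10.75
position: [0.4598, 0.313, 0.0715]
eef_rot: [0.707, 0.707, 0.001, 0.0]
force: [-0.3, 0.5, 0.5]
gripper_width: 0.0852
gripper_force: 0.0
```

```bash
python3 - <<'E'
from meas import *
st=readout.read_state();p=st['position'];print(p,st['force'],st['eef_rot'])
s=snap('wrist','w8.png')
h=cv2.cvtColor(s['image'],cv2.COLOR_BGR2HSV).astype(int)
m=(h[...,2]<110)&(h[...,1]>70)&(h[...,0]<20)
m,bb,c=blob(s,m,(256,230),300);print(bb,c,onz(s,bb[0]+bb[2]/2,c[1],.056),proj(s,[p,[.4585,.311,.056]]))
E
```

```text
[0.45975213 0.31302336 0.07145376] [-0.34377014  0.45042455  0.46476085] [7.07491127e-01 7.06721612e-01 8.94359267e-04 2.63882957e-04]
[  187   195   131   134 13854] [252.2612242  263.81766999] [0.45887339 0.3072087  0.056     ] [[254.32842275 268.89913176]
 [251.70293601 256.76324698]]
```

View pics/w8.png

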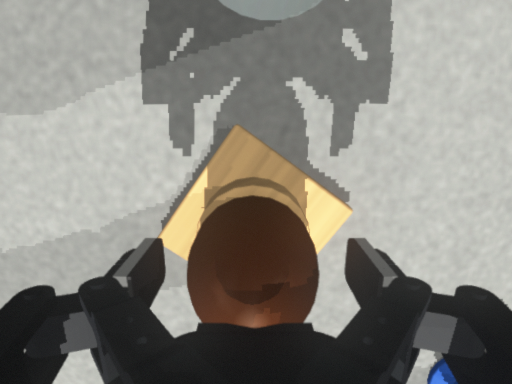

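The egg, centred at (252,262), lies midway between the pads. Going down the last 8 mm and gripping moderately.

Emit:
move_arm(moves=[{"jaw": -1, "x": -0.006, "y": -0.003, "z": 0.014, "ax": 0, "ay": 0, "az": 0}, {"jaw": -1, "x": 0, "y": 0, "z": 0.014, "ax": 0, "ay": 0, "az": 0}, {"jaw": -1, "x": 0, "y": 0, "z": 0, "ax": 0, "ay": 0, "az": 0}, {"jaw": -1, "x": 0, "y": 0, "z": 0, "ax": 0, "ay": 0, "az": 0}], grip_force=30)

```text
clock: 11.13
position: [0.4578, 0.3113, 0.0618]
eef_rot: [0.707, 0.707, -0.0, -0.0]
force: [-0.3, -0.4, -0.4]
gripper_width: 0.0852
gripper_force: 0.0
```

Emit:
move_arm(moves=[{"jaw": 1, "x": 0, "y": 0, "z": 0, "ax": 0, "ay": 0, "az": 0}, {"jaw": 1, "x": 0, "y": 0, "z": 0, "ax": 0, "ay": 0, "az": 0}, {"jaw": 1, "x": 0, "y": 0, "z": 0, "ax": 0, "ay": 0, "az": 0}, {"jaw": 1, "x": 0, "y": 0, "z": 0, "ax": 0, "ay": 0, "az": 0}, {"jaw": 1, "x": 0, "y": 0, "z": 0, "ax": 0, "ay": 0, "az": 0}, {"jaw": 1, "x": 0, "y": 0, "z": 0, "ax": 0, "ay": 0, "az": 0}, {"jaw": 1, "x": 0, "y": 0, "z": 0, "ax": 0, "ay": 0, "az": 0}, {"jaw": 1, "x": 0, "y": 0, "z": 0, "ax": 0, "ay": 0, "az": 0}, {"jaw": 1, "x": 0, "y": 0, "z": 0, "ax": 0, "ay": 0, "az": 0}, {"jaw": 1, "x": 0, "y": 0, "z": 0, "ax": 0, "ay": 0, "az": 0}])

```text
clock: 11.97
position: [0.4588, 0.3115, 0.0622]
eef_rot: [0.707, 0.707, 0.001, 0.0]
force: [4.1, 0.6, 4.4]
gripper_width: 0.0585
gripper_force: 32.2
```

Emit:
move_arm(moves=[{"jaw": 1, "x": 0, "y": 0, "z": -0.02, "ax": 0, "ay": 0, "az": 0}, {"jaw": 1, "x": 0, "y": 0, "z": -0.04, "ax": 0, "ay": 0, "az": 0}, {"jaw": 1, "x": 0, "y": 0, "z": -0.08, "ax": 0, "ay": 0, "az": 0}, {"jaw": 1, "x": 0, "y": 0, "z": -0.1, "ax": 0, "ay": 0, "az": 0}, {"jaw": 1, "x": 0, "y": 0, "z": -0.1, "ax": 0, "ay": 0, "az": 0}, {"jaw": 1, "x": 0, "y": 0, "z": -0.06, "ax": 0, "ay": 0, "az": 0}, {"jaw": 1, "x": 0, "y": 0, "z": 0, "ax": 0, "ay": 0, "az": 0}])

```text
clock: 12.55
position: [0.4585, 0.3123, 0.186]
eef_rot: [0.707, 0.707, 0.002, -0.0]
force: [-0.3, -0.4, -2.4]
gripper_width: 0.0586
gripper_force: 32.9
```

Emit:
move_arm(moves=[{"jaw": 1, "x": -0.04, "y": -0.004, "z": 0, "ax": 0, "ay": 0, "az": 0}, {"jaw": 1, "x": -0.08, "y": -0.008, "z": 0, "ax": 0, "ay": 0, "az": 0}, {"jaw": 1, "x": -0.1, "y": -0.01, "z": 0, "ax": 0, "ay": 0, "az": 0}, {"jaw": 1, "x": -0.1, "y": -0.01, "z": 0, "ax": 0, "ay": 0, "az": 0}, {"jaw": 1, "x": -0.1, "y": -0.01, "z": 0, "ax": 0, "ay": 0, "az": 0}, {"jaw": 1, "x": -0.1, "y": -0.01, "z": 0, "ax": 0, "ay": 0, "az": 0}, {"jaw": 1, "x": -0.1, "y": -0.01, "z": 0, "ax": 0, "ay": 0, "az": 0}, {"jaw": 1, "x": -0.1, "y": -0.01, "z": 0, "ax": 0, "ay": 0, "az": 0}, {"jaw": 1, "x": -0.1, "y": -0.01, "z": 0, "ax": 0, "ay": 0, "az": 0}, {"jaw": 1, "x": -0.08, "y": -0.008, "z": 0, "ax": 0, "ay": 0, "az": 0}, {"jaw": 1, "x": -0.036, "y": -0.002, "z": 0, "ax": 0, "ay": 0, "az": 0}, {"jaw": 1, "x": 0, "y": 0, "z": 0, "ax": 0, "ay": 0, "az": 0}])

```text
clock: 13.55
position: [0.4274, 0.0269, 0.1809]
eef_rot: [0.709, 0.705, -0.002, -0.001]
force: [0.2, 0.1, -2.8]
gripper_width: 0.0584
gripper_force: 32.9
```

Emit:
move_arm(moves=[{"jaw": 1, "x": 0, "y": 0, "z": 0, "ax": 0, "ay": 0, "az": 0}, {"jaw": 1, "x": 0, "y": 0, "z": 0, "ax": 0, "ay": 0, "az": 0}])

```text
clock: 13.72
position: [0.4292, 0.0313, 0.1813]
eef_rot: [0.707, 0.707, -0.001, -0.001]
force: [0.5, 0.0, -1.9]
gripper_width: 0.0585
gripper_force: 32.9
```

```bash
python3 - <<'E'
from meas import *
st=readout.read_state();p=st['position'];print(p,st['force'],st['eef_rot'],st['clock'])
s=snap('wrist');a=snap('top');b=snap('side')
h=cv2.cvtColor(s['image'],cv2.COLOR_BGR2HSV).astype(int)
m,bb,c=blob(s,(h[...,2]<110)&(h[...,1]>70)&(h[...,0]<20),(254,250),300);print('egg',bb,c,'tcp',proj(s,[p]))
z=lambda I,u,v,w,f:cv2.resize(I[v:v+w,u:u+w],None,fx=f,fy=f,interpolation=cv2.INTER_CUBIC)
C=np.hstack([cv2.resize(s['image'],None,fx=.9,fy=.9)[:340],z(b['image'],185,130,85,4)])
cv2.imwrite('pics/w9.png',C)
E
```

```text
[0.42922698 0.03128543 0.18125169] [ 0.49772787  0.02824439 -1.91148574] [ 7.06840150e-01  7.07372310e-01 -6.96837334e-04 -9.65195268e-04] 13.7167
egg [  184   200   143   129 14983] [254.67096042 268.30174197] tcp [[254.33339774 268.88001363]]
```

View pics/w9.png

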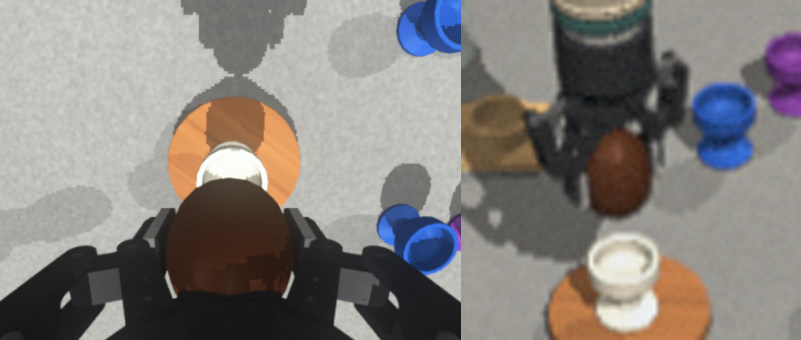

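The egg hangs upright over the cup, with its silhouette at (228,240) in the wrist half and the cup mouth just ahead at (232,178). I'll fit the cup's visible far rim arc to correct the alignment.

```bash
python3 - <<'E'
from meas import *
s=snap('wrist');st=readout.read_state();p=st['position'];print(p,st['force'])
h=cv2.cvtColor(s['image'],cv2.COLOR_BGR2HSV).astype(int)
for th in(185,200,215):
    m=np.zeros(h.shape[:2],bool);R=(slice(140,235),slice(205,310));m[R]=((h[...,2]>th)&(h[...,1]<60))[R]
    m,bb,c=blob(s,m,(257,180),60)
    ys,xs=np.nonzero(m);d={x:ys[xs==x].min() for x in set(xs)}
    # outer rim: topmost per column, near sides of the arc
    P=[(x,y) for x,y in d.items() if bb[0]+1<x<bb[0]+bb[2]-2]
    print(th,bb,fit(s,P,.03,.082,(.431,.031)),fit(s,P,.03,.082,(.431,.031),True))
E
```

```text
[0.4300607  0.03157382 0.18167414] [-0.53665292  0.16616326 -2.23748708]
185 [ 217  165   80   46 2092] (array([0.43133183, 0.02992255]), np.float64(0.00020395230126897708)) (array([0.43133151, 0.0303276 , 0.0296507 ]), np.float64(0.00016450186312534122))
200 [ 217  165   80   46 1999] (array([0.43132539, 0.02981336]), np.float64(0.00016912445318098893)) (array([0.43132607, 0.03023087, 0.02964133]), np.float64(0.00014356988972487675))
215 [ 217  165   80   46 1940] (array([0.43138233, 0.02966867]), np.float64(0.0001658236506650139)) (array([0.43138287, 0.02998481, 0.02972862]), np.float64(0.0001598145104218466))
```

Emit:
move_arm(moves=[{"jaw": 1, "x": -0.004, "y": 0.004, "z": 0.02, "ax": 0, "ay": 0, "az": 0}, {"jaw": 1, "x": 0, "y": 0, "z": 0.05, "ax": 0, "ay": 0, "az": 0}, {"jaw": 1, "x": 0, "y": 0, "z": 0.05, "ax": 0, "ay": 0, "az": 0}, {"jaw": 1, "x": 0, "y": 0, "z": 0.04, "ax": 0, "ay": 0, "az": 0}, {"jaw": 1, "x": 0, "y": 0, "z": 0.02, "ax": 0, "ay": 0, "az": 0}, {"jaw": 1, "x": 0, "y": 0, "z": 0, "ax": 0, "ay": 0, "az": 0}, {"jaw": 1, "x": 0, "y": 0, "z": 0, "ax": 0, "ay": 0, "az": 0}, {"jaw": 1, "x": 0, "y": 0, "z": 0, "ax": 0, "ay": 0, "az": 0}])

```text
clock: 14.58
position: [0.4319, 0.0294, 0.1283]
eef_rot: [0.707, 0.707, 0.0, 0.0]
force: [-0.6, -0.5, -1.1]
gripper_width: 0.0584
gripper_force: 32.8
```

Emit:
move_arm(moves=[{"jaw": 1, "x": 0, "y": 0, "z": 0.012, "ax": 0, "ay": 0, "az": 0}, {"jaw": 1, "x": 0, "y": 0, "z": 0.012, "ax": 0, "ay": 0, "az": 0}, {"jaw": 1, "x": 0, "y": 0, "z": 0.012, "ax": 0, "ay": 0, "az": 0}, {"jaw": 1, "x": 0, "y": 0, "z": 0, "ax": 0, "ay": 0, "az": 0}, {"jaw": 1, "x": 0, "y": 0, "z": 0, "ax": 0, "ay": 0, "az": 0}, {"jaw": 1, "x": 0, "y": 0, "z": 0, "ax": 0, "ay": 0, "az": 0}])

```text
clock: 15.08
position: [0.4314, 0.0293, 0.1171]
eef_rot: [0.707, 0.707, -0.0, -0.0]
force: [-0.3, -0.1, -2.3]
gripper_width: 0.0581
gripper_force: 32.9
```

Emit:
move_arm(moves=[{"jaw": 1, "x": 0, "y": 0, "z": 0.004, "ax": 0, "ay": 0, "az": 0}, {"jaw": 1, "x": 0, "y": 0, "z": 0.004, "ax": 0, "ay": 0, "az": 0}, {"jaw": 1, "x": 0, "y": 0, "z": 0, "ax": 0, "ay": 0, "az": 0}, {"jaw": 1, "x": 0, "y": 0, "z": 0, "ax": 0, "ay": 0, "az": 0}, {"jaw": 1, "x": 0, "y": 0, "z": 0, "ax": 0, "ay": 0, "az": 0}])

```text
clock: 15.5
position: [0.4315, 0.0295, 0.1147]
eef_rot: [0.707, 0.707, 0.0, -0.0]
force: [0.2, 1.0, -0.7]
gripper_width: 0.0586
gripper_force: 32.9
```

Emit:
move_arm(moves=[{"jaw": 1, "x": 0, "y": 0, "z": 0.005, "ax": 0, "ay": 0, "az": 0}, {"jaw": 1, "x": 0, "y": 0, "z": 0, "ax": 0, "ay": 0, "az": 0}, {"jaw": 1, "x": 0, "y": 0, "z": 0, "ax": 0, "ay": 0, "az": 0}, {"jaw": 1, "x": 0, "y": 0, "z": 0, "ax": 0, "ay": 0, "az": 0}])

```text
clock: 15.83
position: [0.4315, 0.0294, 0.1131]
eef_rot: [0.707, 0.707, -0.0, -0.0]
force: [0.3, 0.6, -1.1]
gripper_width: 0.0587
gripper_force: 32.9
```

Emit:
move_arm(moves=[{"jaw": 1, "x": 0, "y": 0, "z": 0.003, "ax": 0, "ay": 0, "az": 0}, {"jaw": 1, "x": 0, "y": 0, "z": 0, "ax": 0, "ay": 0, "az": 0}, {"jaw": 1, "x": 0, "y": 0, "z": 0, "ax": 0, "ay": 0, "az": 0}, {"jaw": 1, "x": 0, "y": 0, "z": 0, "ax": 0, "ay": 0, "az": 0}])

```text
clock: 16.17
position: [0.4316, 0.0295, 0.1125]
eef_rot: [0.707, 0.707, 0.0, 0.0]
force: [0.6, 2.7, 3.1]
gripper_width: 0.0585
gripper_force: 33.3
```

Emit:
move_arm(moves=[{"jaw": 1, "x": 0.003, "y": 0, "z": 0, "ax": 0, "ay": 0, "az": 0}, {"jaw": 1, "x": 0, "y": 0, "z": 0.002, "ax": 0, "ay": 0, "az": 0}, {"jaw": 1, "x": 0, "y": 0, "z": 0, "ax": 0, "ay": 0, "az": 0}, {"jaw": 1, "x": 0, "y": 0, "z": 0, "ax": 0, "ay": 0, "az": 0}, {"jaw": 1, "x": 0, "y": 0, "z": 0, "ax": 0, "ay": 0, "az": 0}])

```text
clock: 16.58
position: [0.4316, 0.0306, 0.112]
eef_rot: [0.707, 0.707, 0.0, 0.0]
force: [-0.6, 2.1, 7.3]
gripper_width: 0.0585
gripper_force: 33.6
```

Seated at the expected height with a light contact force. Releasing and rising straight up.

Emit:
move_arm(moves=[{"jaw": -1, "x": 0, "y": 0, "z": 0, "ax": 0, "ay": 0, "az": 0}, {"jaw": -1, "x": 0, "y": 0, "z": 0, "ax": 0, "ay": 0, "az": 0}, {"jaw": -1, "x": 0, "y": 0, "z": 0, "ax": 0, "ay": 0, "az": 0}, {"jaw": -1, "x": 0, "y": 0, "z": 0, "ax": 0, "ay": 0, "az": 0}, {"jaw": -1, "x": 0, "y": 0, "z": 0, "ax": 0, "ay": 0, "az": 0}, {"jaw": -1, "x": 0, "y": 0, "z": 0, "ax": 0, "ay": 0, "az": 0}])

```text
clock: 17.08
position: [0.4314, 0.0302, 0.1116]
eef_rot: [0.707, 0.707, -0.0, -0.0]
force: [0.3, 0.4, -0.1]
gripper_width: 0.0853
gripper_force: 0.0
```

Emit:
move_arm(moves=[{"jaw": -1, "x": 0, "y": 0, "z": -0.05, "ax": 0, "ay": 0, "az": 0}, {"jaw": -1, "x": 0, "y": 0, "z": -0.1, "ax": 0, "ay": 0, "az": 0}, {"jaw": -1, "x": 0, "y": 0, "z": -0.12, "ax": 0, "ay": 0, "az": 0}, {"jaw": -1, "x": 0, "y": 0, "z": -0.12, "ax": 0, "ay": 0, "az": 0}, {"jaw": -1, "x": 0, "y": 0, "z": -0.1, "ax": 0, "ay": 0, "az": 0}, {"jaw": -1, "x": 0, "y": 0, "z": -0.05, "ax": 0, "ay": 0, "az": 0}, {"jaw": -1, "x": 0, "y": 0, "z": 0, "ax": 0, "ay": 0, "az": 0}, {"jaw": -1, "x": 0, "y": 0, "z": 0, "ax": 0, "ay": 0, "az": 0}, {"jaw": -1, "x": 0, "y": 0, "z": 0, "ax": 0, "ay": 0, "az": 0}])

```text
clock: 17.83
position: [0.4307, 0.0303, 0.2729]
eef_rot: [0.707, 0.707, -0.001, -0.001]
force: [0.5, 0.4, 0.7]
gripper_width: 0.0852
gripper_force: 0.0
```

```bash
python3 - <<'E'
from meas import *
s=snap('wrist');b=snap('side')
z=lambda I,u,v,w,f:cv2.resize(I[v:v+w,u:u+w],None,fx=f,fy=f,interpolation=cv2.INTER_CUBIC)
C=np.hstack([cv2.resize(s['image'],None,fx=.9,fy=.9)[:340],z(b['image'],185,145,85,4)])
cv2.imwrite('pics/w10.png',C)
q=proj(b,[[.4315,.031,.067],[.4315,.031,.153],[.4315,.031,.106]]);print((q-[185,145])*4+[461,0])
h=cv2.cvtColor(s['image'],cv2.COLOR_BGR2HSV).astype(int)
m,bb,c=blob(s,(h[...,2]<110)&(h[...,1]>70)&(h[...,0]<20),proj(s,[[.4315,.031,.106]])[0],300);e,_=ell(m);print(bb,e,onz(s,*e[0],.106),onz(s,*e[0],.12))
E
```

```text
[[623.84573872 209.63614311]
 [617.8722678  134.37375068]
 [621.18416285 176.22972959]]
[ 224  151   63   65 3158] ((255.2994384765625, 182.88934326171875), (63.02507781982422, 64.18233489990234), 177.9491424560547) [0.43125475 0.02955319 0.106     ] [0.43123942 0.03282371 0.12      ]
```

View pics/w10.png

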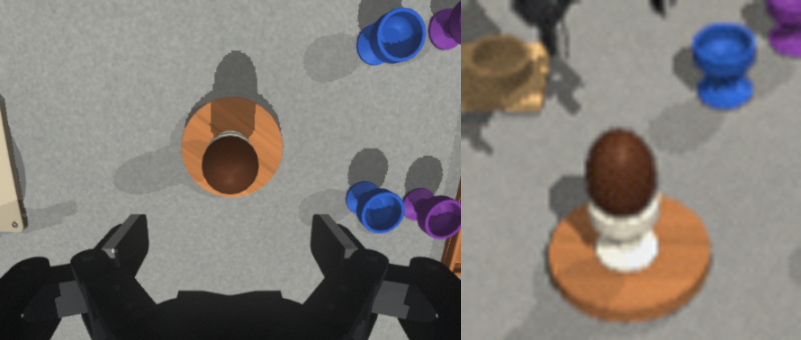

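The egg stands upright in the cup on the board: the egg at (621,172) and its top at about (621,128), close to the predicted (618,134). The gripper is clear, so I'm handing in.

```bash
python3 -c "
from workcell import order;print(order.close_job())"
```

```text
the job is handed in; nothing more can be done
None
```

The large white cup stands upright about 2.5 mm from the board's centre, the egg is seated upright in it blunt end down, the gripper is clear, and the job was handed in at about 18 s (no verdict was returned).

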